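# Sort the speaker feet into basket and reject box

## Task

Sort all the dark steel speaker feet standing on the bench: any foot lower than the step of the gauge block is a reject. Turn the click knob past its click to swing the cover off the grey reject box, drop every reject in, then turn the knob back past its click so that the box is covered again; drop the feet that are taller than the step into the wire basket, at any time. Leave the driver, screwdriver and tape roll where they are.

Things in the scene. Friction and masses are not known exactly. Their poses are not given: they have to be found in the camera images.
- foot1: loose dark steel speaker foot, 70 g: a square flange 36 x 36 x 5 mm with a round body 24 mm in diameter on its centre; 37 mm or 47 mm tall in all (which is not told: see it or feel it). Starts standing on its flange on the bench. Origin: centre of the flange's underside; z points along the round body. Absent in some starts (None)
- foot2: loose dark steel speaker foot, 70 g: a square flange 36 x 36 x 5 mm with a round body 24 mm in diameter on its centre; 37 mm or 47 mm tall in all (which is not told: see it or feel it). Starts standing on its flange on the bench. Origin: centre of the flange's underside; z points along the round body. Absent in some starts (None)
- foot3: loose dark steel speaker foot, 70 g: a square flange 36 x 36 x 5 mm with a round body 24 mm in diameter on its centre; 37 mm or 47 mm tall in all (which is not told: see it or feel it). Starts standing on its flange on the bench. Origin: centre of the flange's underside; z points along the round body. Absent in some starts (None)
- foot4: loose dark steel speaker foot, 70 g: a square flange 36 x 36 x 5 mm with a round body 24 mm in diameter on its centre; 37 mm or 47 mm tall in all (which is not told: see it or feel it). Starts standing on its flange on the bench. Origin: centre of the flange's underside; z points along the round body. Absent in some starts (None)
- foot5: loose dark steel speaker foot, 70 g: a square flange 36 x 36 x 5 mm with a round body 24 mm in diameter on its centre; 37 mm or 47 mm tall in all (which is not told: see it or feel it). Starts standing on its flange on the bench. Origin: centre of the flange's underside; z points along the round body. Absent in some starts (None)
- foot6: loose dark steel speaker foot, 70 g: a square flange 36 x 36 x 5 mm with a round body 24 mm in diameter on its centre; 37 mm or 47 mm tall in all (which is not told: see it or feel it). Starts standing on its flange on the bench. Origin: centre of the flange's underside; z points along the round body. Absent in some starts (None)
- gauge_step (a point): centre of the top of the gauge block: a fixed steel block with one step 36 x 50 mm, 42 mm high above the bench, on a thin base plate 44 x 74 x 4 mm. Feet standing on the bench compare with it
- reject_box: fixed grey reject box, open-topped, 130 x 130 mm outside, 70 mm high, walls and floor 5 mm. Origin: centre of its underside, z up. On a 70 mm high post (44 x 40 mm) against its -y wall sits the click knob, at x +55, y -80 mm in the box's frame; the knob carries a flat 4 mm steel cover, top 75.5 mm above the bench, which lies over the mouth or swings out beyond the +x wall
- cover_knob (a joint): angle of the click knob and its cover, rad: 0 = cover over the mouth, 1.5 = mouth clear (both end stops); grows clockwise seen from above. A sprung detent pushes it to 0 while below 0.75 and to 1.5 once past 0.75, so it clicks over by itself; takes about 0.15 N m at most
- knob_grip (a point): point on the knob's vertical axis at the height to grip, 102.5 mm above the bench: the knob is a black bar 42 mm long, 14 mm wide, its top 7 mm above this point and its foot (disc, 48 mm diameter) 23 mm below. At knob angle 0 the bar lies along the reject box's x axis, and it turns with the knob
- basket: fixed square steel wire basket, open-topped, 170 x 170 mm outside, 80 mm high, walls 3 mm. Origin: centre of its underside, z up
- driver: bystander: loose black loudspeaker driver, 90 mm diameter, 40 mm high. Origin: centre of its underside
- screwdriver: bystander: loose screwdriver lying on the bench
- tape_roll: bystander: loose roll of masking tape, 90 mm diameter, 24 mm high. Origin: centre of its underside
Mind the look-alikes: they are no part of the job. What is shaped like the foot3 but green is not meant.

How it is judged:
By the outcome, as a careful person would: the job done as asked, in the order asked, and still so for the second after the job is handed in, with the robot touching nothing.
Of foot1, foot4, foot5 only 1 to 2 are there at a start; the rules pass over those that are not, and their reading is None.
Of foot2, foot3, foot6 only 2 to 3 are there at a start; the rules pass over those that are not, and their reading is None.
At some moment in a run one of foot1, foot2, foot3, foot4, foot5, foot6 may be knocked a few centimetres aside while the robot is not near it.
Once in a run the grip may slacken for a moment while it holds something.
It also fails if it takes over 210 s, if anything falls off the work surface, if the arm or the gripper's body presses on something with over 40 N, if the wrist force passes 120 N, or if a joint passes its speed limit or range.

## Robot

A 6-joint arm with a two-finger parallel gripper is mounted at the origin on the work surface. World frame = base frame: x ahead of the robot, y to its left, z up, the work surface at z = 0. Lengths are in m, angles in rad, forces in N, time in s.
With the tool pointing down it reaches from about 0.3 to 0.775 m from the base axis. Payload 14.6 kg.
Tool frame: the origin (TCP) lies midway between the tips of the shut fingers; the grasp point (between the pads) lies behind it (arm.grip_point_offset is the x of the grasp point in the tool frame, in m); x points along the fingers, y is the direction in which the jaws open and shut, and the axes are right-handed (so a half turn about x gives the same grasp; the last joint's range is limited). The gripper opens to 85 mm and grips with 20 to 120 N. Pads are 22 mm wide; open, the fingers measure 114 mm over their backs; the gripper's body (76 mm by 85 mm) begins 54 mm behind the grasp point. The pads swing forward as they close: fully open they stand 13 mm farther back than shut.
Start: joints at [1.171, 0.3, 1.521, -0, 1.321, -0.067], TCP at [0.18, 0.52, 0.231] pointing down, gripper open.
Joint ranges: [-3.03, 3.03], [-0.79, 2.21], [0.23, 2.52], [-1.04, 4.18], [0, 3.07], [-2.55, 2.55]. Speed limits (rad/s): [2.22, 2.22, 2.57, 3.14, 3.14, 3.14].

## Interface

Orientations are given as a unit quaternion [w, x, y, z].
In Python, from station import status, vision, workorder, arm gives the robot as it stands.
- The arm moves only by the shell command python3 -m inch 'ROWS' [OPENING] [FORCE]. ROWS is JSON, a list of rows, each an object with "slide": the shift along the tool's x, y, z each as a share of 50 cm, from -1 to 1, a list of three; "turn": the turn, a rotation vector about the tool's x, y, z each as a share of pi/2 rad, from -1 to 1, a list of three. A call has 1 to 20 rows; each row is the pose to reach, as a shift and turn from the pose commanded when the call began, along the tool's axes at that moment; what a row does not reach only later rows make up. A row lasts 1/10 s, in which the tool goes at most 50 mm and 8.59 degrees, less where a joint would pass 70% of its speed; a pose out of reach is approached as far as the arm can. A call with a number of a shift or a turn outside -1 to 1 is refused whole. A call with a gripper value outside its range is refused whole. OPENING is the gripper command: -1 is fully open, 1 is shut, values between are in proportion, set as the call begins (- or left out, the last holds). The fingers move at their own pace and stop on an object; FORCE is the grip in N (left out, the last holds). Time passes only in rows, so rows that repeat a pose let the fingers close. It gives the time, the measured TCP pose, the force and the opening at its end, in the units of the state.
- status.observe(): the state, without advancing time (a new reading comes with each control period).
- vision.grab_frame(name): name is "side" or "top"; returns the picture (420x560x3 uint8, blue, green, red); there is no depth.
- vision.get_calibration(name): a dict with "K" (3x3 intrinsics, pixels), "k1" (the pictures are not rectified: a ray, as slopes to the right and down, at radius r is drawn at 1 + k1 r^2 times it, then the intrinsics apply), "R" (3x3) and "t" (3): a world point X has camera coordinates R X + t. Camera axes: x right, y down, z forward; pixel columns grow to the right and rows downward; lengths in m; the calibration is good to about 2 mm. A picture is of the moment at which its call begins. get_calibration takes no time and is no camera call.
- workorder.hand_in(): hands the job in, once; it reports no verdict.
The state is a dict: "time": time; "qpos": joint angles; "qd": joint speeds; "joint_efforts": joint torques, N m; "ee_pos": TCP position; "ee_rot": TCP orientation; "wrist_force": force on the tool from outside, world axes, zero at the start; "wrist_torque": the same for the moment, N m; "grip_width": finger opening in m.
Only numpy, scipy, OpenCV 4.12 (cv2) and the standard library are available. Lean on these libraries where they do the work, as an engineer would, in place of code of your own. Each camera call takes 0.05 s, during which the arm holds its last target. There are 200 camera calls.

## Working session

There is one attempt and no reset: what is moved stays moved. The work goes in short steps, Python scripts to look and compute and a shell command to move; the robot and the scene stay as the last step left them, time stands still between calls to the robot, and variables do not carry over. Pictures are saved under pics/ and viewed, about 12 in all and at most 16, crops included, and the job is handed in when it is done.

```bash
mkdir -p pics; ls; python3 - <<'E'
from station import status, vision, workorder, arm
import cv2
print(status.observe()); print(arm.grip_point_offset)
for n in("top","side"):
    cv2.imwrite(f"pics/{n}0.png",vision.grab_frame(n)); print(n,vision.get_calibration(n))
E
```

```text
pics
{'time': 0.0, 'qpos': array([ 1.17141915e+00,  3.00494116e-01,  1.52159206e+00, -4.16779970e-06,
        1.32069226e+00, -6.65747750e-02]), 'qd': array([ 0.00084089,  0.00125283,  0.00013986, -0.00100359,  0.00093182,
       -0.00101589]), 'joint_efforts': array([ 7.29624917e-04, -5.43505096e+01, -3.61794984e+01, -4.05975754e-05,
        4.03963597e-03, -6.02090068e-06]), 'ee_pos': array([0.17957991, 0.51960752, 0.23070404]), 'ee_rot': array([ 0.69724422,  0.11671254,  0.69743502, -0.11752902]), 'wrist_force': array([-0.03400407, -0.16567421,  0.60156062]), 'wrist_torque': array([-0.01030789, -0.03107741,  0.02437956]), 'grip_width': 0.08542934078874005}
-0.0187
top {'K': array([[465.74222944,   0.        , 286.52500058],
       [  0.        , 465.74222944, 211.4123403 ],
       [  0.        ,   0.        ,   1.        ]]), 'k1': -0.12432185659471748, 'R': array([[-0.021151  , -0.99971273, -0.01127333],
       [-0.98106265,  0.02292523, -0.19232917],
       [ 0.19253236,  0.00699189, -0.98126571]]), 't': array([-0.02444797,  0.56757212,  1.1887075 ])}
side {'K': array([[460.01077189,   0.        , 284.1087481 ],
       [  0.        , 460.01077189, 209.48785444],
       [  0.        ,   0.        ,   1.        ]]), 'k1': 0.047682873640561854, 'R': array([[ 0.88589532, -0.4637118 , -0.01268219],
       [-0.35413665, -0.65839393, -0.66415712],
       [ 0.29962762,  0.59286491, -0.74748544]]), 't': array([-0.54819621,  0.24277296,  0.92234583])}
```

View pics/top0.png

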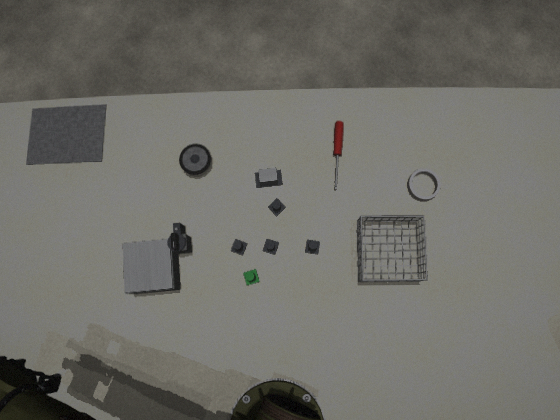

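View pics/side0.png

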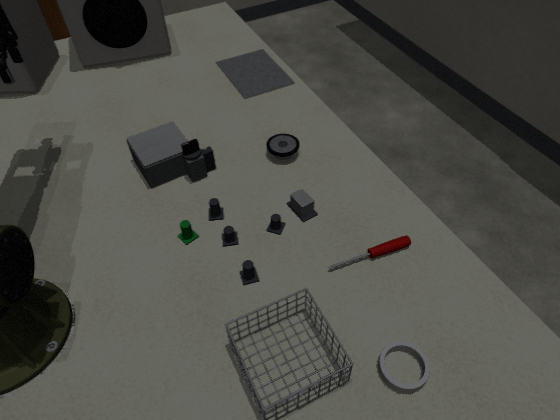

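The top view shows four dark feet at about (277,207), (239,247), (271,247) and (313,247). The green decoy is at (251,277), the gauge at (268,177), the box at (150,265) with its knob at (180,238), and the basket at (392,250). Other things that could be mistaken for a foot are the knob (black), the driver (195,160) and the green foot; I choose only the dark square-flanged ones. Next, close crops.

```bash
cat > h.py <<'E'
import numpy as np, cv2
from station import status, vision
from scipy.spatial.transform import Rotation as Ro
C={n:vision.get_calibration(n) for n in("top","side")}
def proj(n,X):
    c=C[n]; p=c["R"]@np.asarray(X,float)+c["t"]; s=p[:2]/p[2]; s=s*(1+c["k1"]*(s@s)); return c["K"][:2,:2]@s+c["K"][:2,2]
def ray(n,uv):
    c=C[n]; d=(np.asarray(uv,float)-c["K"][:2,2])/c["K"][0,0]; s=d.copy()
    for _ in range(20): s=d/(1+c["k1"]*(s@s))
    return -c["R"].T@c["t"], c["R"].T@np.array([s[0],s[1],1])
def onz(n,uv,z):
    o,d=ray(n,uv); return o+d*(z-o[2])/d[2]
def crop(n,u0,v0,u1,v1,k,f,img=None):
    img=vision.grab_frame(n) if img is None else img
    a=cv2.resize(img[v0:v1,u0:u1],None,fx=k,fy=k,interpolation=cv2.INTER_CUBIC)
    a=np.clip(a.astype(float)*1.5,0,255).astype(np.uint8); cv2.imwrite(f,a)
E
python3 - <<'E'
from h import *
t=cv2.imread("pics/top0.png"); s=cv2.imread("pics/side0.png")
a=cv2.resize(t[150:300,115:335],None,fx=3.6,fy=3.6,interpolation=cv2.INTER_CUBIC)
cv2.imwrite("pics/tc.png",np.clip(a*1.4,0,255).astype(np.uint8))
a=cv2.resize(s[120:295,120:325],None,fx=3.4,fy=3.4,interpolation=cv2.INTER_CUBIC)
cv2.imwrite("pics/sc.png",np.clip(a*1.8,0,255).astype(np.uint8))
for uv in [(277,207),(239,247),(271,247),(313,247),(251,277),(268,177)]: print(uv,onz("top",uv,.02).round(3))
print(onz("top",(150,265),.075),onz("top",(180,238),.1),onz("top",(392,250),.04))
g=cv2.cvtColor(t,cv2.COLOR_BGR2GRAY);m=((g<75)).astype(np.uint8);m[:150]=0;m[300:]=0
n,l,st,ce=cv2.connectedComponentsWithStats(m)
for i in range(1,n):
    if st[i,4]>40: print("top",st[i],ce[i].round(1))
g=cv2.cvtColor(s,cv2.COLOR_BGR2GRAY);m=((g<70)).astype(np.uint8);m[:190]=0;m[290:]=0;m[:,:170]=0
n,l,st,ce=cv2.connectedComponentsWithStats(m)
for i in range(1,n):
    if st[i,4]>40: print("side",st[i],ce[i].round(1))
E
```

```text
(277, 207) [ 0.587 -0.011  0.02 ]
(239, 247) [0.478 0.094 0.02 ]
(271, 247) [0.476 0.007 0.02 ]
(313, 247) [ 0.474 -0.106  0.02 ]
(251, 277) [0.397 0.062 0.02 ]
(268, 177) [0.673 0.013 0.02 ]
[0.42881934 0.32197349 0.075     ] [0.49488694 0.23755362 0.1       ] [ 0.45818227 -0.31653872  0.04      ]
top [ 27 150  76  15 663] [ 62.1 156.1]
top [179 150  33  27 471] [195.5 163.7]
top [333 150   9  10  59] [336.9 153. ]
top [255 170  28  18 226] [268.9 180.8]
top [417 172  20  21  80] [430.5 178.5]
top [407 178  25  23  89] [414.7 193.6]
top [268 198  18  18 171] [276.4 206.9]
top [357 217  12  66 248] [359.1 251.3]
top [364 217  59  11 189] [391.3 219.5]
top [129 223  63  72 965] [174.8 255.9]
top [412 222  12  17  44] [417.5 228.8]
top [231 239  16  16 169] [238.7 246.8]
top [263 239  16  16 175] [270.5 246.2]
top [305 240  15  14 174] [312.  246.6]
top [417 256   9  18  44] [419.9 266.2]
top [247 272   9  12  43] [252.2 278.3]
side [ 451  190  109   89 5177] [519.  224.2]
side [286 195  32  27 396] [301.9 209.4]
side [209 198  15  23 274] [215.1 210.1]
side [266 214  20  21 260] [275.7 224.6]
side [178 220  21  25 302] [186.8 232.5]
side [222 226  17  21 270] [229.3 236.6]
side [328 235  83  37 749] [380.5 250.6]
side [240 260  20  26 332] [248.5 272.9]
side [501 266  20  16 102] [508.1 275.1]
```

View pics/tc.png

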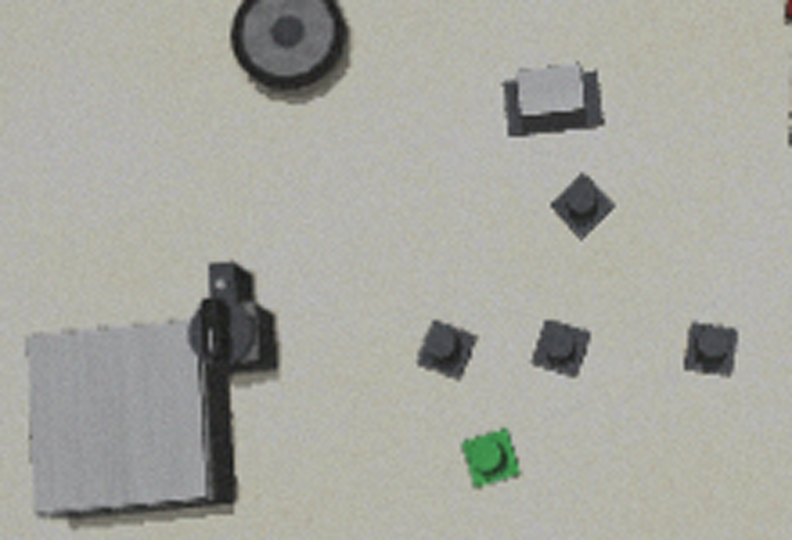

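View pics/sc.png

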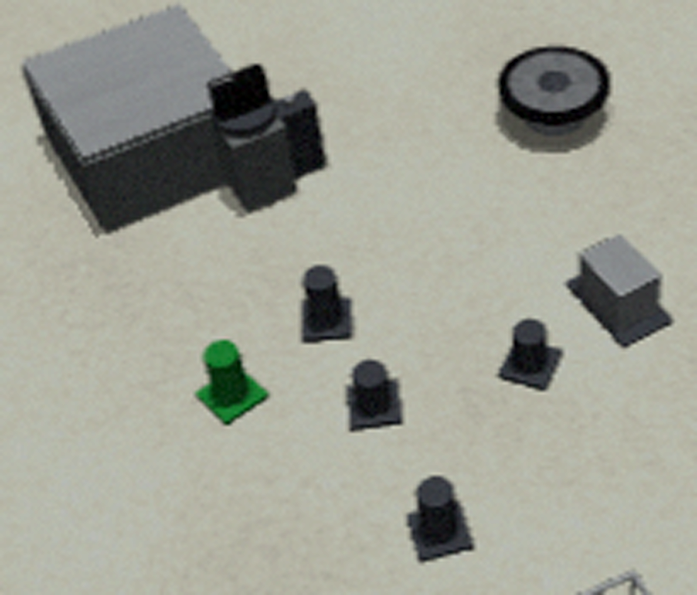

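Close crops confirm four dark feet, one green decoy and a dark block next to the knob. I'll compute the heights and the box frame.

```bash
cat >> h.py <<'E'
def tri(ut,us):
    o1,d1=ray("top",ut);o2,d2=ray("side",us)
    k=np.linalg.lstsq(np.c_[d1,-d2],o2-o1,rcond=None)[0]; a=o1+k[0]*d1;b=o2+k[1]*d2
    return (a+b)/2,np.linalg.norm(a-b)
def mv(xyz,yaw=None):
    """slide and turn for TCP at xyz, tool down; yaw = world angle of jaw axis (mod pi)"""
    s=status.observe(); q=s["ee_rot"]; R=Ro.from_quat([q[1],q[2],q[3],q[0]])
    sl=R.inv().apply(np.asarray(xyz)-s["ee_pos"])/.5
    y=R.apply([0,1,0]); cur=np.arctan2(y[1],y[0])
    best=None
    for k in ([0,1,-1,2,-2] if yaw is not None else [0]):
        a=cur if yaw is None else yaw+k*np.pi
        x=[0,0,-1.];yy=np.array([np.cos(a),np.sin(a),0]);T=Ro.from_matrix(np.c_[x,yy,np.cross(x,yy)])
        w=(R.inv()*T).as_rotvec()
        if best is None or np.linalg.norm(w)<np.linalg.norm(best)-1e-6: best=w
    print("slide",sl.round(3),"turn",(best/(np.pi/2)).round(3),"q6",s["qpos"][5].round(2),"yaw",np.degrees(cur).round(1))
E
python3 - <<'E'
from h import *
tc=lambda p:(p[0]/3.6+115-.36,p[1]/3.6+150-.36); sc=lambda p:(p[0]/3.4+120-.35,p[1]/3.4+120-.35)
F={'A':((447,351),(320,275),(445,341)),'B':((562,349),(370,371),(562,340)),'C':((583,206),(530,330),(582,198)),'D':((711,348),(435,488),(713,340))}
for k,(f,s,tt) in F.items():
    b=onz("top",tc(f),.005); print(k,b.round(4),"side top px",np.round(sc(s),1),"pred37",proj("side",[b[0],b[1],.037]).round(1),"pred47",proj("side",[b[0],b[1],.047]).round(1),"tri",tri(tc(tt),sc(s))[0].round(4))
print("gauge",tri(tc((551,88)),sc((620,265))))
print("block",tri(tc((222,266)),sc((303,95))))
for p in [(28,338),(38,515),(207,500),(200,325)]: print("cover",onz("top",tc(p),.0755).round(4))
for p in [(25,68),(180,8),(88,160)]: print("cover side",onz("side",sc(p),.0755).round(4))
print("bar",onz("top",tc((213,302)),.1095),onz("top",tc((213,365)),.09),"disc",onz("top",tc((222,335)),.085))
print("bar side",onz("side",sc((210,85)),.1095),onz("side",sc((262,66)),.1095))
for p in [(357,216),(424,215),(427,283),(358,283)]: print("basket",onz("top",p,.08).round(3))
mv([.5,.24,.2],0); s=status.observe()
E
```

```text
A [0.4798 0.0965 0.005 ] side top px [213.8 200.5] pred37 [213.3 203.1] pred47 [212.8 200.2] tri [0.4815 0.0931 0.0485]
B [0.4794 0.0086 0.005 ] side top px [228.5 228.8] pred37 [227.7 228.3] pred47 [227.2 225.5] tri [0.4816 0.0073 0.0361]
C [ 0.5903 -0.0093  0.005 ] side top px [275.5 216.7] pred37 [274.9 216.1] pred47 [274.7 213.2] tri [ 0.5911 -0.0096  0.0343]
D [ 0.4776 -0.1048  0.005 ] side top px [247.6 263.2] pred37 [247.8 265.2] pred47 [247.5 262.5] tri [ 0.4784 -0.1046  0.044 ]
gauge (array([0.6757535 , 0.01301694, 0.03589746]), np.float64(0.002031038752026122))
block (array([0.5371354 , 0.25692117, 0.06523011]), np.float64(0.0034780576993286285))
cover [0.4865 0.3984 0.0755]
cover [0.3576 0.3863 0.0755]
cover [0.3672 0.2619 0.0755]
cover [0.4938 0.2695 0.0755]
cover side [0.3579 0.3737 0.0755]
cover side [0.4851 0.3887 0.0755]
cover side [0.3705 0.2516 0.0755]
bar [0.50536657 0.25157049 0.1095    ] [0.46270299 0.25555143 0.09      ] disc [0.48490307 0.25067525 0.085     ]
bar side [0.4668894  0.24766724 0.1095    ] [0.50724972 0.24992785 0.1095    ]
basket [ 0.545 -0.221  0.08 ]
basket [ 0.544 -0.399  0.08 ]
basket [ 0.366 -0.394  0.08 ]
basket [ 0.372 -0.215  0.08 ]
slide [ 0.062 -0.319  0.788] turn [0.788 0.    0.001] q6 -0.07 yaw 70.9
```

The side view puts A (0.480,0.096) and D (0.478,-0.105) at about 47 mm, so they are tall. B (0.479,0.009) and C (0.590,-0.009) are about 37 mm, so they are rejects. The knob is near (0.487,0.250), with its bar at about 5°.

```bash
python3 -c "
from h import *
mv([.487,.25,.16],np.radians(95))"
```

```text
slide [ 0.142 -0.309  0.757] turn [-0.267 -0.     0.001] q6 -0.07 yaw 70.9
```

```bash
R='x'; python3 -m inch '[{"slide":[0.142,-0.309,0.757],"turn":[-0.267,0,0]},{"slide":[0.142,-0.309,0.757],"turn":[-0.267,0,0]},{"slide":[0.142,-0.309,0.757],"turn":[-0.267,0,0]},{"slide":[0.142,-0.309,0.757],"turn":[-0.267,0,0]},{"slide":[0.142,-0.309,0.757],"turn":[-0.267,0,0]},{"slide":[0.142,-0.309,0.757],"turn":[-0.267,0,0]},{"slide":[0.142,-0.309,0.757],"turn":[-0.267,0,0]},{"slide":[0.142,-0.309,0.757],"turn":[-0.267,0,0]},{"slide":[0.142,-0.309,0.757],"turn":[-0.267,0,0]},{"slide":[0.142,-0.309,0.757],"turn":[-0.267,0,0]},{"slide":[0.142,-0.309,0.757],"turn":[-0.267,0,0]},{"slide":[0.142,-0.309,0.757],"turn":[-0.267,0,0]},{"slide":[0.142,-0.309,0.757],"turn":[-0.267,0,0]},{"slide":[0.142,-0.309,0.757],"turn":[-0.267,0,0]},{"slide":[0.142,-0.309,0.757],"turn":[-0.267,0,0]}]' -0.2 40
python3 -c "
from h import *
mv([.487,.25,.087],np.radians(95))
crop('side',140,90,260,210,5,'pics/k1.png')"
```

```text
time: 1.6
ee_pos: [0.4867, 0.2506, 0.1604]
ee_rot: [0.707, -0.031, 0.706, 0.031]
wrist_force: [-0.4, 0.3, -0.5]
grip_width: 0.0508
slide [ 0.147 -0.001  0.001] turn [ 0.  0. -0.] q6 -1.25 yaw 95.0
```

View pics/k1.png

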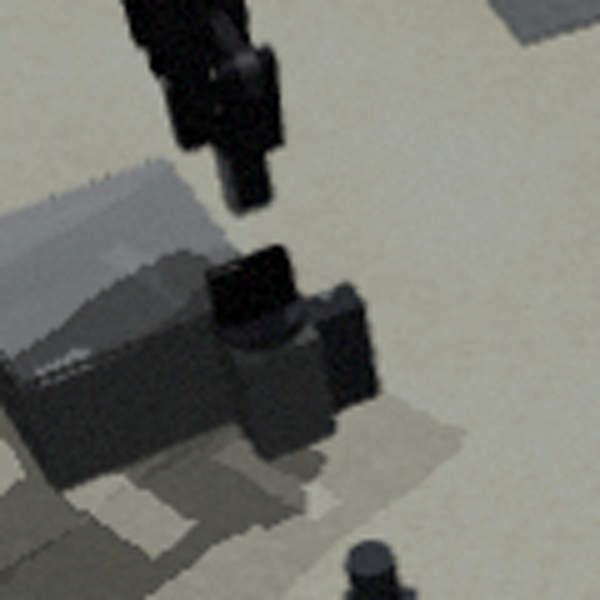

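The crop shows the open fingers right above the knob bar, which spans (205-295, 245-320) in the crop. I'll descend and grip.

```bash
python3 -m inch '[{"slide":[0.07,0,0],"turn":[0,0,0]},{"slide":[0.11,0,0],"turn":[0,0,0]},{"slide":[0.147,0,0],"turn":[0,0,0]},{"slide":[0.147,0,0],"turn":[0,0,0]},{"slide":[0.147,0,0],"turn":[0,0,0]}]' && python3 -m inch '[{"slide":[0,0,0],"turn":[0,0,0]},{"slide":[0,0,0],"turn":[0,0,0]},{"slide":[0,0,0],"turn":[0,0,0]},{"slide":[0,0,0],"turn":[0,0,0]},{"slide":[0,0,0],"turn":[0,0,0]},{"slide":[0,0,0],"turn":[0,0,0]},{"slide":[0,0,0],"turn":[0,0,0]}]' 1 40
```

```text
time: 2.15
ee_pos: [0.4871, 0.2503, 0.0873]
ee_rot: [0.706, -0.031, 0.706, 0.031]
wrist_force: [-0.0, -0.2, 1.0]
grip_width: 0.0512
time: 2.85
ee_pos: [0.4872, 0.2518, 0.088]
ee_rot: [0.707, -0.03, 0.706, 0.032]
wrist_force: [-2.5, 12.0, 3.0]
grip_width: 0.013
```

```bash
python3 -m inch '[{"slide":[0,0.005,0],"turn":[0.08,0,0]},{"slide":[0,0.005,0],"turn":[0.16,0,0]},{"slide":[0,0.005,0],"turn":[0.24,0,0]},{"slide":[0,0.005,0],"turn":[0.32,0,0]},{"slide":[0,0.005,0],"turn":[0.4,0,0]},{"slide":[0,0.005,0],"turn":[0.48,0,0]},{"slide":[0,0.005,0],"turn":[0.56,0,0]},{"slide":[0,0.005,0],"turn":[0.64,0,0]},{"slide":[0,0.005,0],"turn":[0.72,0,0]},{"slide":[0,0.005,0],"turn":[0.8,0,0]},{"slide":[0,0.005,0],"turn":[0.88,0,0]},{"slide":[0,0.005,0],"turn":[0.93,0,0]},{"slide":[0,0.005,0],"turn":[0.93,0,0]}]' && python3 -m inch '[{"slide":[0,0,0],"turn":[0,0,0]},{"slide":[0,0,0],"turn":[0,0,0]},{"slide":[0,0,0],"turn":[0,0,0]},{"slide":[0,0,0],"turn":[0,0,0]},{"slide":[-0.1,0,0],"turn":[0,0,0]},{"slide":[-0.2,0,0],"turn":[0,0,0]},{"slide":[-0.3,0,0],"turn":[0,0,0]},{"slide":[-0.3,0,0],"turn":[0,0,0]}]' -0.2
python3 - <<'E'
from h import *
mv([.479,.009,.12],np.radians(90))
cv2.imwrite('pics/t2.png',vision.grab_frame('top'))
E
```

```text
time: 4.15
ee_pos: [0.4878, 0.2529, 0.088]
ee_rot: [0.547, 0.45, 0.545, -0.448]
wrist_force: [5.0, 1.6, 0.8]
grip_width: 0.0136
time: 4.95
ee_pos: [0.4885, 0.2535, 0.2438]
ee_rot: [0.548, 0.452, 0.545, -0.445]
wrist_force: [0.0, -0.5, -0.9]
grip_width: 0.0511
slide [ 0.245 -0.117  0.476] turn [-0.875  0.003 -0.007] q6 0.22 yaw 11.3
```

View pics/t2.png

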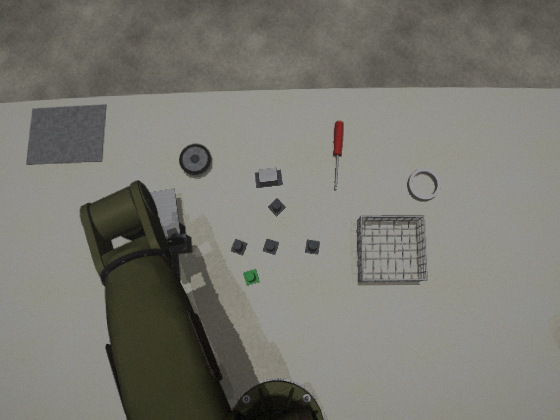

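The cover now lies beyond the +x wall, at about (170,200), and the four feet have not moved. Next is reject B, with the jaws along x.

```bash
cat >> h.py <<'E'
def feet():
    t=vision.grab_frame("top"); g=cv2.cvtColor(t,cv2.COLOR_BGR2GRAY); m=((g<75)&(t.max(2).astype(int)-t.min(2)<40)).astype(np.uint8)
    n,l,st,ce=cv2.connectedComponentsWithStats(m)
    for i in range(1,n):
        if 120<st[i,4]<230 and 12<=st[i,2]<=20 and 12<=st[i,3]<=20:
            (c,_,_)=cv2.minAreaRect(np.argwhere(l==i)[:,::-1].astype(np.float32)); print("foot px",np.round(c,1),onz("top",c,.01).round(4))
    return t
E
python3 - <<'E'
from h import *
feet(); mv([.479,.009,.09],np.radians(5)); mv([.479,.009,.011],np.radians(5))
E
```

```text
foot px [276.3 206.8] [ 0.5896 -0.0085  0.01  ]
foot px [238.8 246.6] [0.4805 0.0958 0.01  ]
foot px [270.4 246.3] [0.4796 0.0093 0.01  ]
foot px [312.1 246.6] [ 0.4762 -0.1044  0.01  ]
slide [ 0.294 -0.111  0.475] turn [ 0.07  -0.    -0.001] q6 0.22 yaw 11.3
slide [ 0.452 -0.111  0.475] turn [ 0.07  -0.    -0.001] q6 0.22 yaw 11.3
```

```bash
python3 -m inch '[{"slide":[0.15,-0.111,0.475],"turn":[0.07,0,0]},{"slide":[0.15,-0.111,0.475],"turn":[0.07,0,0]},{"slide":[0.15,-0.111,0.475],"turn":[0.07,0,0]},{"slide":[0.15,-0.111,0.475],"turn":[0.07,0,0]},{"slide":[0.15,-0.111,0.475],"turn":[0.07,0,0]},{"slide":[0.294,-0.111,0.475],"turn":[0.07,0,0]},{"slide":[0.37,-0.111,0.475],"turn":[0.07,0,0]},{"slide":[0.42,-0.111,0.475],"turn":[0.07,0,0]},{"slide":[0.452,-0.111,0.475],"turn":[0.07,0,0]},{"slide":[0.452,-0.111,0.475],"turn":[0.07,0,0]}]' && python3 -m inch '[{"slide":[0,0,0],"turn":[0,0,0]},{"slide":[0,0,0],"turn":[0,0,0]},{"slide":[0,0,0],"turn":[0,0,0]},{"slide":[0,0,0],"turn":[0,0,0]},{"slide":[0,0,0],"turn":[0,0,0]},{"slide":[0,0,0],"turn":[0,0,0]}]' 1 50
python3 -c "
from h import *
crop('side',180,170,280,270,5,'pics/b1.png')"
```

```text
time: 6.05
ee_pos: [0.4761, 0.0089, 0.0074]
ee_rot: [0.519, 0.476, 0.523, -0.479]
wrist_force: [0.1, 0.0, 0.6]
grip_width: 0.0513
time: 6.65
ee_pos: [0.4792, 0.0089, 0.0118]
ee_rot: [0.522, 0.478, 0.521, -0.478]
wrist_force: [-2.4, -0.2, 7.7]
grip_width: 0.0219
```

View pics/b1.png

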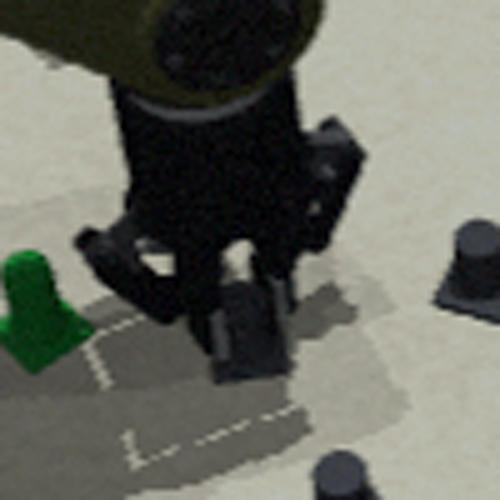

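B is held between the pads: in the crop the foot is at (250,330) between the fingers. Lift it and carry it to the box.

```bash
python3 -m inch '[{"slide":[-0.1,0,0],"turn":[0,0,0]},{"slide":[-0.2,0,0],"turn":[0,0,0]},{"slide":[-0.3,0,0],"turn":[0,0,0]},{"slide":[-0.36,0,0],"turn":[0,0,0]},{"slide":[-0.36,0,0],"turn":[0,0,0]}]'
python3 - <<'E'
from h import *
mv([.425,.357,.19],np.radians(5)); mv([.425,.357,.05],np.radians(5))
E
```

```text
time: 7.2
ee_pos: [0.4802, 0.0088, 0.1954]
ee_rot: [0.523, 0.48, 0.519, -0.476]
wrist_force: [-0.6, -0.3, -0.7]
grip_width: 0.0223
slide [ 0.01  -0.05  -0.703] turn [-0.     0.001 -0.005] q6 -0.14 yaw 5.0
slide [ 0.29  -0.052 -0.704] turn [-0.     0.001 -0.005] q6 -0.14 yaw 5.0
```

```bash
python3 -m inch '[{"slide":[0,-0.05,-0.703],"turn":[0,0,0]},{"slide":[0,-0.05,-0.703],"turn":[0,0,0]},{"slide":[0,-0.05,-0.703],"turn":[0,0,0]},{"slide":[0,-0.05,-0.703],"turn":[0,0,0]},{"slide":[0,-0.05,-0.703],"turn":[0,0,0]},{"slide":[0,-0.05,-0.703],"turn":[0,0,0]},{"slide":[0,-0.05,-0.703],"turn":[0,0,0]},{"slide":[0,-0.05,-0.703],"turn":[0,0,0]},{"slide":[0,-0.05,-0.703],"turn":[0,0,0]}]'
python3 -c "
from h import *
mv([.425,.357,.048],np.radians(5))
crop('side',100,60,240,200,4,'pics/b2.png')"
```

```text
time: 8.1
ee_pos: [0.4226, 0.3575, 0.1896]
ee_rot: [0.522, 0.477, 0.522, -0.478]
wrist_force: [0.3, 0.0, -0.2]
grip_width: 0.0223
slide [0.283 0.005 0.001] turn [0.001 0.001 0.001] q6 0.55 yaw 5.1
```

View pics/b2.png

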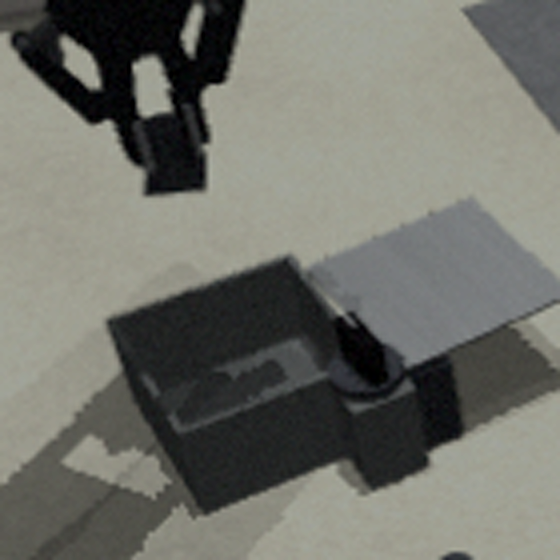

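The box is open, with the mouth at (110-340, 260-430), and the foot is still held above it. Lower and release.

```bash
python3 -m inch '[{"slide":[0.1,0.005,0],"turn":[0,0,0]},{"slide":[0.19,0.005,0],"turn":[0,0,0]},{"slide":[0.25,0.005,0],"turn":[0,0,0]},{"slide":[0.275,0.005,0],"turn":[0,0,0]},{"slide":[0.275,0.005,0],"turn":[0,0,0]},{"slide":[0.275,0.005,0],"turn":[0,0,0]}]' && python3 -m inch '[{"slide":[0,0,0],"turn":[0,0,0]},{"slide":[0,0,0],"turn":[0,0,0]},{"slide":[0,0,0],"turn":[0,0,0]},{"slide":[0,0,0],"turn":[0,0,0]},{"slide":[-0.1,0,0],"turn":[0,0,0]},{"slide":[-0.2,0,0],"turn":[0,0,0]},{"slide":[-0.29,0,0],"turn":[0,0,0]},{"slide":[-0.29,0,0],"turn":[0,0,0]}]' -0.2
python3 - <<'E'
from h import *
feet(); mv([.590,-.009,.13],np.radians(5)); mv([.590,-.009,.013],np.radians(5))
E
```

```text
time: 8.75
ee_pos: [0.4267, 0.3571, 0.0548]
ee_rot: [0.521, 0.479, 0.521, -0.477]
wrist_force: [-1.1, 0.3, 0.1]
grip_width: 0.0223
time: 9.55
ee_pos: [0.4275, 0.3584, 0.2049]
ee_rot: [0.522, 0.481, 0.52, -0.474]
wrist_force: [-0.2, 0.7, 0.1]
grip_width: 0.0511
foot px [276.5 206.5] [ 0.5902 -0.0092  0.01  ]
foot px [238.8 246.6] [0.4806 0.096  0.01  ]
foot px [312.1 246.6] [ 0.4762 -0.1046  0.01  ]
slide [0.142 0.261 0.76 ] turn [-0.    -0.002 -0.003] q6 0.55 yaw 5.0
slide [0.376 0.26  0.76 ] turn [-0.    -0.002 -0.003] q6 0.55 yaw 5.0
```

```bash
python3 -m inch '[{"slide":[0.06,0.261,0.76],"turn":[0,0,0]},{"slide":[0.06,0.261,0.76],"turn":[0,0,0]},{"slide":[0.06,0.261,0.76],"turn":[0,0,0]},{"slide":[0.06,0.261,0.76],"turn":[0,0,0]},{"slide":[0.06,0.261,0.76],"turn":[0,0,0]},{"slide":[0.06,0.261,0.76],"turn":[0,0,0]},{"slide":[0.06,0.261,0.76],"turn":[0,0,0]},{"slide":[0.06,0.261,0.76],"turn":[0,0,0]},{"slide":[0.06,0.261,0.76],"turn":[0,0,0]},{"slide":[0.142,0.261,0.76],"turn":[0,0,0]},{"slide":[0.24,0.261,0.76],"turn":[0,0,0]},{"slide":[0.33,0.261,0.76],"turn":[0,0,0]},{"slide":[0.376,0.261,0.76],"turn":[0,0,0]},{"slide":[0.376,0.261,0.76],"turn":[0,0,0]}]' && python3 -m inch '[{"slide":[0,0,0],"turn":[0,0,0]},{"slide":[0,0,0],"turn":[0,0,0]},{"slide":[0,0,0],"turn":[0,0,0]},{"slide":[0,0,0],"turn":[0,0,0]},{"slide":[0,0,0],"turn":[0,0,0]},{"slide":[0,0,0],"turn":[0,0,0]}]' 1 50 && python3 -m inch '[{"slide":[-0.1,0,0],"turn":[0,0,0]},{"slide":[-0.2,0,0],"turn":[0,0,0]},{"slide":[-0.3,0,0],"turn":[0,0,0]},{"slide":[-0.36,0,0],"turn":[0,0,0]},{"slide":[-0.36,0,0],"turn":[0,0,0]}]'
python3 - <<'E'
from h import *
mv([.43,.307,.19],np.radians(5))
E
```

```text
time: 11.0
ee_pos: [0.586, -0.0097, 0.006]
ee_rot: [0.519, 0.476, 0.523, -0.479]
wrist_force: [-0.5, 0.2, 1.0]
grip_width: 0.0511
time: 11.6
ee_pos: [0.5897, -0.0101, 0.0121]
ee_rot: [0.522, 0.479, 0.52, -0.477]
wrist_force: [-0.6, 0.9, 7.8]
grip_width: 0.0226
time: 12.1
ee_pos: [0.5903, -0.0103, 0.1961]
ee_rot: [0.524, 0.48, 0.519, -0.476]
wrist_force: [0.2, -0.5, -0.8]
grip_width: 0.0226
slide [ 0.009 -0.265 -0.66 ] turn [-0.     0.001 -0.006] q6 -0.17 yaw 5.0
```

```bash
python3 -m inch '[{"slide":[0,-0.265,-0.66],"turn":[0,0,0]},{"slide":[0,-0.265,-0.66],"turn":[0,0,0]},{"slide":[0,-0.265,-0.66],"turn":[0,0,0]},{"slide":[0,-0.265,-0.66],"turn":[0,0,0]},{"slide":[0,-0.265,-0.66],"turn":[0,0,0]},{"slide":[0,-0.265,-0.66],"turn":[0,0,0]},{"slide":[0,-0.265,-0.66],"turn":[0,0,0]},{"slide":[0,-0.265,-0.66],"turn":[0,0,0]},{"slide":[0,-0.265,-0.66],"turn":[0,0,0]},{"slide":[0,-0.265,-0.66],"turn":[0,0,0]}]'
python3 -c "
from h import *
mv([.43,.307,.055],np.radians(5))
crop('side',100,60,240,200,4,'pics/c2.png')"
```

```text
time: 13.1
ee_pos: [0.4285, 0.3063, 0.19]
ee_rot: [0.521, 0.478, 0.521, -0.478]
wrist_force: [0.1, -0.8, -0.5]
grip_width: 0.0222
slide [ 0.27   0.003 -0.001] turn [-0.001  0.     0.   ] q6 0.47 yaw 4.9
```

View pics/c2.png

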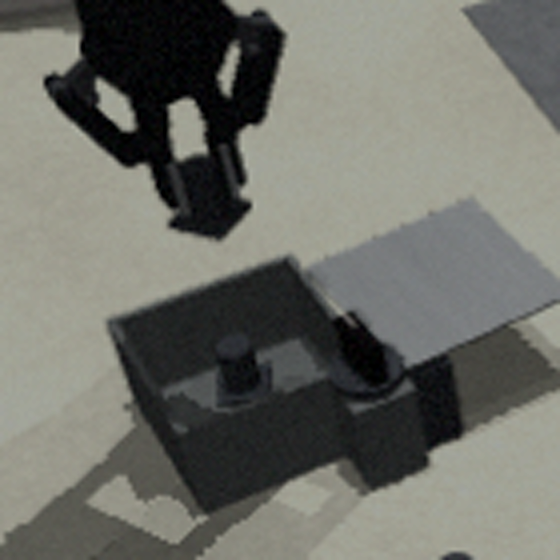

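B stands in the box, at crop (240,375). I'll check where C would land relative to it.

```bash
python3 -c "
from h import *
print(onz('side',(100+243/4,60+390/4),.010),onz('side',(100+237/4,60+343/4),.042))
mv([.43,.300,.055],np.radians(5))"
```

```text
[0.42339663 0.34386732 0.01      ] [0.42929563 0.35292992 0.042     ]
slide [0.27  0.002 0.012] turn [-0.001  0.     0.   ] q6 0.47 yaw 4.9
```

```bash
python3 -m inch '[{"slide":[0.1,0.005,0.012],"turn":[0,0,0]},{"slide":[0.19,0.005,0.012],"turn":[0,0,0]},{"slide":[0.25,0.005,0.012],"turn":[0,0,0]},{"slide":[0.275,0.005,0.012],"turn":[0,0,0]},{"slide":[0.275,0.005,0.012],"turn":[0,0,0]},{"slide":[0.275,0.005,0.012],"turn":[0,0,0]}]' && python3 -m inch '[{"slide":[0,0,0],"turn":[0,0,0]},{"slide":[0,0,0],"turn":[0,0,0]},{"slide":[0,0,0],"turn":[0,0,0]},{"slide":[0,0,0],"turn":[0,0,0]},{"slide":[-0.1,0,0],"turn":[0,0,0]},{"slide":[-0.2,0,0],"turn":[0,0,0]},{"slide":[-0.29,0,0],"turn":[0,0,0]},{"slide":[-0.29,0,0],"turn":[0,0,0]}]' -0.2
python3 - <<'E'
from h import *
feet(); mv([.488,.2525,.18],np.radians(8)); mv([.488,.2525,.088],np.radians(8))
crop('side',100,60,240,200,4,'pics/c3.png')
E
```

```text
time: 13.75
ee_pos: [0.4322, 0.3013, 0.0542]
ee_rot: [0.521, 0.479, 0.521, -0.477]
wrist_force: [0.8, 0.2, 0.2]
grip_width: 0.0222
time: 14.55
ee_pos: [0.433, 0.3025, 0.2041]
ee_rot: [0.522, 0.481, 0.52, -0.474]
wrist_force: [0.8, -0.3, -0.6]
grip_width: 0.051
foot px [238.8 246.5] [0.4808 0.0959 0.01  ]
foot px [312.1 246.6] [ 0.4762 -0.1044  0.01  ]
slide [0.042 0.103 0.108] turn [-0.034 -0.001 -0.003] q6 0.45 yaw 5.0
slide [0.226 0.102 0.109] turn [-0.034 -0.001 -0.003] q6 0.45 yaw 5.0
```

View pics/c3.png

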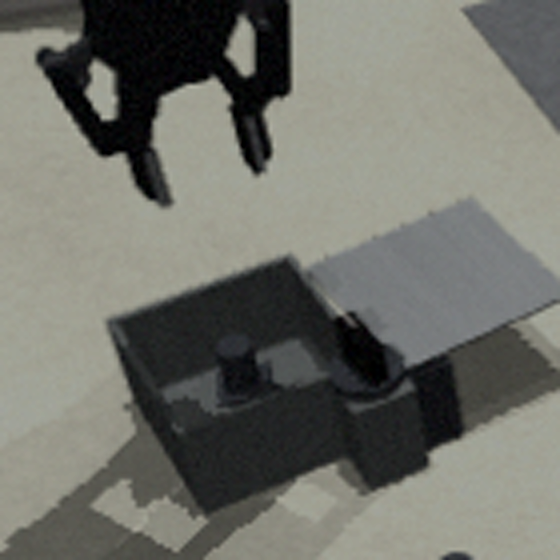

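C isn't visible, so the near wall may be hiding it. I'll do the tall feet next and look into the box from above while the arm is away. First D.

```bash
python3 - <<'E'
from h import *
print(proj("side",[.432,.301,.042])*1, (proj("side",[.432,.301,.042])-[100,60])*4, (proj("side",[.432,.301,.037+.005])), -C["side"]["R"].T@C["side"]["t"])
mv([.477,-.1045,.17],np.radians(5)); mv([.477,-.1045,.016],np.radians(5))
E
```

```text
[166.41093564 156.99927673] [265.64374257 387.99710693] [166.41093564 156.99927673] [ 0.29525898 -0.64119128  0.84372714]
slide [0.056 0.021 0.817] turn [-0.    -0.001 -0.001] q6 0.45 yaw 5.0
slide [0.364 0.02  0.817] turn [-0.    -0.001 -0.001] q6 0.45 yaw 5.0
```

```bash
python3 -m inch '[{"slide":[0.06,0.021,0.817],"turn":[0,0,0]},{"slide":[0.06,0.021,0.817],"turn":[0,0,0]},{"slide":[0.06,0.021,0.817],"turn":[0,0,0]},{"slide":[0.06,0.021,0.817],"turn":[0,0,0]},{"slide":[0.06,0.021,0.817],"turn":[0,0,0]},{"slide":[0.06,0.021,0.817],"turn":[0,0,0]},{"slide":[0.06,0.021,0.817],"turn":[0,0,0]},{"slide":[0.06,0.021,0.817],"turn":[0,0,0]},{"slide":[0.06,0.021,0.817],"turn":[0,0,0]},{"slide":[0.142,0.021,0.817],"turn":[0,0,0]},{"slide":[0.24,0.021,0.817],"turn":[0,0,0]},{"slide":[0.32,0.021,0.817],"turn":[0,0,0]},{"slide":[0.364,0.021,0.817],"turn":[0,0,0]},{"slide":[0.364,0.021,0.817],"turn":[0,0,0]}]' && python3 -m inch '[{"slide":[0,0,0],"turn":[0,0,0]},{"slide":[0,0,0],"turn":[0,0,0]},{"slide":[0,0,0],"turn":[0,0,0]},{"slide":[0,0,0],"turn":[0,0,0]},{"slide":[0,0,0],"turn":[0,0,0]},{"slide":[0,0,0],"turn":[0,0,0]}]' 1 50 && python3 -m inch '[{"slide":[-0.1,0,0],"turn":[0,0,0]},{"slide":[-0.2,0,0],"turn":[0,0,0]},{"slide":[-0.3,0,0],"turn":[0,0,0]},{"slide":[-0.36,0,0],"turn":[0,0,0]},{"slide":[-0.36,0,0],"turn":[0,0,0]}]'
python3 - <<'E'
from h import *
mv([.457,-.345,.2],np.radians(5))
t=feet(); crop('top',115,180,235,300,5,'pics/box.png',t)
E
```

```text
time: 16.05
ee_pos: [0.4745, -0.1036, 0.0122]
ee_rot: [0.519, 0.477, 0.524, -0.479]
wrist_force: [-0.7, 1.3, 1.1]
grip_width: 0.051
time: 16.65
ee_pos: [0.4778, -0.1048, 0.0171]
ee_rot: [0.522, 0.478, 0.52, -0.477]
wrist_force: [-0.1, 1.5, 9.2]
grip_width: 0.0227
time: 17.15
ee_pos: [0.4784, -0.1051, 0.2006]
ee_rot: [0.524, 0.479, 0.519, -0.477]
wrist_force: [0.1, 0.4, -1.3]
grip_width: 0.0226
slide [ 0.002 -0.084  0.474] turn [-0.     0.002 -0.005] q6 -0.38 yaw 5.0
foot px [238.8 246.6] [0.4806 0.0959 0.01  ]
foot px [163.8 265.8] [0.4317 0.3032 0.01  ]
foot px [143.5 267.5] [0.4277 0.3601 0.01  ]
```

View pics/box.png

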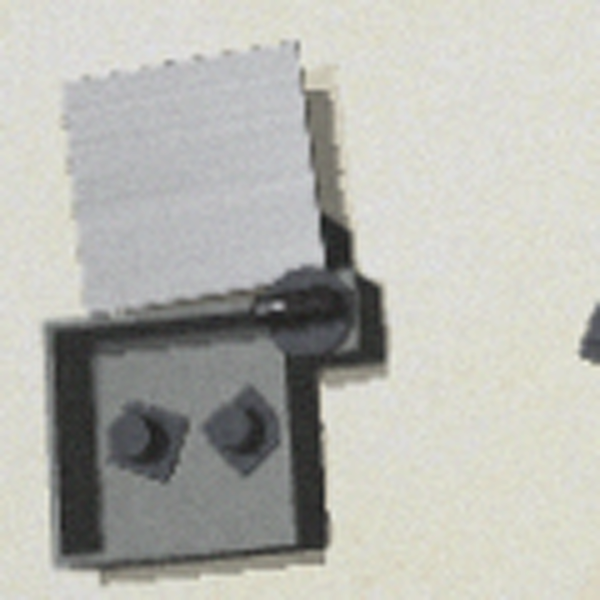

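Both rejects stand in the box, at crop (145,440) and (240,430). Drop D into the basket.

```bash
python3 -m inch '[{"slide":[0,-0.084,0.474],"turn":[0,0,0]},{"slide":[0,-0.084,0.474],"turn":[0,0,0]},{"slide":[0,-0.084,0.474],"turn":[0,0,0]},{"slide":[0,-0.084,0.474],"turn":[0,0,0]},{"slide":[0,-0.084,0.474],"turn":[0,0,0]},{"slide":[0,-0.084,0.474],"turn":[0,0,0]},{"slide":[0.1,-0.08,0.474],"turn":[0,0,0]},{"slide":[0.18,-0.08,0.474],"turn":[0,0,0]},{"slide":[0.25,-0.08,0.474],"turn":[0,0,0]},{"slide":[0.285,-0.08,0.474],"turn":[0,0,0]},{"slide":[0.285,-0.08,0.474],"turn":[0,0,0]},{"slide":[0.285,-0.08,0.474],"turn":[0,0,0]}]' && python3 -m inch '[{"slide":[0,0,0],"turn":[0,0,0]},{"slide":[0,0,0],"turn":[0,0,0]},{"slide":[0,0,0],"turn":[0,0,0]},{"slide":[0,0,0],"turn":[0,0,0]},{"slide":[-0.1,0,0],"turn":[0,0,0]},{"slide":[-0.2,0,0],"turn":[0,0,0]},{"slide":[-0.29,0,0],"turn":[0,0,0]},{"slide":[-0.29,0,0],"turn":[0,0,0]}]' -0.2
python3 - <<'E'
from h import *
feet(); mv([.4805,.096,.17],np.radians(5)); mv([.4805,.096,.016],np.radians(5))
E
```

```text
time: 18.4
ee_pos: [0.4577, -0.3439, 0.0533]
ee_rot: [0.521, 0.478, 0.521, -0.478]
wrist_force: [0.4, 0.7, -1.2]
grip_width: 0.0226
time: 19.2
ee_pos: [0.4593, -0.3456, 0.2051]
ee_rot: [0.525, 0.478, 0.517, -0.478]
wrist_force: [-0.4, -0.2, 0.0]
grip_width: 0.0511
foot px [238.8 246.5] [0.4811 0.0958 0.01  ]
foot px [163.9 266. ] [0.4311 0.3028 0.01  ]
foot px [143.5 267.5] [0.4277 0.3601 0.01  ]
slide [ 0.06   0.12  -0.875] turn [-0.     0.003 -0.003] q6 -0.8 yaw 5.0
slide [ 0.368  0.119 -0.876] turn [-0.     0.003 -0.003] q6 -0.8 yaw 5.0
```

```bash
python3 -m inch '[{"slide":[0.02,0.12,-0.876],"turn":[0,0,0]},{"slide":[0.02,0.12,-0.876],"turn":[0,0,0]},{"slide":[0.02,0.12,-0.876],"turn":[0,0,0]},{"slide":[0.02,0.12,-0.876],"turn":[0,0,0]},{"slide":[0.02,0.12,-0.876],"turn":[0,0,0]},{"slide":[0.06,0.12,-0.876],"turn":[0,0,0]},{"slide":[0.06,0.12,-0.876],"turn":[0,0,0]},{"slide":[0.06,0.12,-0.876],"turn":[0,0,0]},{"slide":[0.06,0.12,-0.876],"turn":[0,0,0]},{"slide":[0.06,0.12,-0.876],"turn":[0,0,0]},{"slide":[0.142,0.12,-0.876],"turn":[0,0,0]},{"slide":[0.24,0.12,-0.876],"turn":[0,0,0]},{"slide":[0.32,0.12,-0.876],"turn":[0,0,0]},{"slide":[0.368,0.12,-0.876],"turn":[0,0,0]},{"slide":[0.368,0.12,-0.876],"turn":[0,0,0]},{"slide":[0.368,0.12,-0.876],"turn":[0,0,0]}]' && python3 -m inch '[{"slide":[0,0,0],"turn":[0,0,0]},{"slide":[0,0,0],"turn":[0,0,0]},{"slide":[0,0,0],"turn":[0,0,0]},{"slide":[0,0,0],"turn":[0,0,0]},{"slide":[0,0,0],"turn":[0,0,0]},{"slide":[0,0,0],"turn":[0,0,0]}]' 1 50 && python3 -m inch '[{"slide":[-0.1,0,0],"turn":[0,0,0]},{"slide":[-0.2,0,0],"turn":[0,0,0]},{"slide":[-0.3,0,0],"turn":[0,0,0]},{"slide":[-0.36,0,0],"turn":[0,0,0]},{"slide":[-0.36,0,0],"turn":[0,0,0]}]'
python3 - <<'E'
from h import *
mv([.457,-.27,.2],np.radians(5))
t=feet()
E
```

```text
time: 20.85
ee_pos: [0.4795, 0.0969, 0.0145]
ee_rot: [0.521, 0.478, 0.521, -0.478]
wrist_force: [0.2, 0.6, 0.0]
grip_width: 0.0512
time: 21.45
ee_pos: [0.4803, 0.0973, 0.0158]
ee_rot: [0.522, 0.479, 0.521, -0.477]
wrist_force: [-1.4, -0.8, 7.5]
grip_width: 0.0226
time: 21.95
ee_pos: [0.4811, 0.0975, 0.1995]
ee_rot: [0.523, 0.48, 0.519, -0.475]
wrist_force: [0.5, 0.4, -1.1]
grip_width: 0.0228
slide [-0.002 -0.112  0.728] turn [-0.    -0.    -0.006] q6 0.04 yaw 5.0
foot px [399.4 251.2] [ 0.4574 -0.3435  0.01  ]
foot px [163.8 265.8] [0.4317 0.3032 0.01  ]
foot px [143.4 267.3] [0.4282 0.3604 0.01  ]
```

```bash
python3 -m inch '[{"slide":[0,-0.112,0.728],"turn":[0,0,0]},{"slide":[0,-0.112,0.728],"turn":[0,0,0]},{"slide":[0,-0.112,0.728],"turn":[0,0,0]},{"slide":[0,-0.112,0.728],"turn":[0,0,0]},{"slide":[0,-0.112,0.728],"turn":[0,0,0]},{"slide":[0,-0.112,0.728],"turn":[0,0,0]},{"slide":[0,-0.112,0.728],"turn":[0,0,0]},{"slide":[0,-0.112,0.728],"turn":[0,0,0]},{"slide":[0,-0.112,0.728],"turn":[0,0,0]}]' && python3 -m inch '[{"slide":[0.1,0,0],"turn":[0,0,0]},{"slide":[0.18,0,0],"turn":[0,0,0]},{"slide":[0.25,0,0],"turn":[0,0,0]},{"slide":[0.285,0,0],"turn":[0,0,0]},{"slide":[0.285,0,0],"turn":[0,0,0]},{"slide":[0.285,0,0],"turn":[0,0,0]}]' && python3 -m inch '[{"slide":[0,0,0],"turn":[0,0,0]},{"slide":[0,0,0],"turn":[0,0,0]},{"slide":[0,0,0],"turn":[0,0,0]},{"slide":[0,0,0],"turn":[0,0,0]},{"slide":[-0.1,0,0],"turn":[0,0,0]},{"slide":[-0.2,0,0],"turn":[0,0,0]},{"slide":[-0.29,0,0],"turn":[0,0,0]},{"slide":[-0.29,0,0],"turn":[0,0,0]}]' -0.2
python3 - <<'E'
from h import *
mv([.488,.2525,.19],np.radians(8))
E
```

```text
time: 22.9
ee_pos: [0.4542, -0.2722, 0.1928]
ee_rot: [0.52, 0.479, 0.521, -0.479]
wrist_force: [-0.4, 1.1, -0.2]
grip_width: 0.0227
time: 23.5
ee_pos: [0.4554, -0.2695, 0.0521]
ee_rot: [0.521, 0.478, 0.521, -0.478]
wrist_force: [0.6, -0.0, -0.3]
grip_width: 0.0229
time: 24.3
ee_pos: [0.457, -0.2714, 0.2032]
ee_rot: [0.525, 0.478, 0.518, -0.477]
wrist_force: [0.6, -0.5, -0.3]
grip_width: 0.0515
slide [ 0.021  0.152 -1.039] turn [-0.034  0.004 -0.005] q6 -0.69 yaw 5.0
```

```bash
python3 -m inch '[{"slide":[0.021,0.15,-1],"turn":[-0.04,0,0]},{"slide":[0.021,0.15,-1],"turn":[-0.04,0,0]},{"slide":[0.021,0.15,-1],"turn":[-0.04,0,0]},{"slide":[0.021,0.15,-1],"turn":[-0.04,0,0]},{"slide":[0.021,0.15,-1],"turn":[-0.04,0,0]},{"slide":[0.021,0.15,-1],"turn":[-0.04,0,0]},{"slide":[0.021,0.15,-1],"turn":[-0.04,0,0]},{"slide":[0.021,0.15,-1],"turn":[-0.04,0,0]},{"slide":[0.021,0.15,-1],"turn":[-0.04,0,0]},{"slide":[0.021,0.15,-1],"turn":[-0.04,0,0]},{"slide":[0.021,0.15,-1],"turn":[-0.04,0,0]},{"slide":[0.021,0.15,-1],"turn":[-0.04,0,0]},{"slide":[0.021,0.15,-1],"turn":[-0.04,0,0]},{"slide":[0.021,0.15,-1],"turn":[-0.04,0,0]}]'
python3 - <<'E'
from h import *
feet();mv([.488,.2525,.088],np.radians(9))
E
```

```text
time: 25.7
ee_pos: [0.4869, 0.2331, 0.1864]
ee_rot: [0.536, 0.462, 0.535, -0.462]
wrist_force: [-0.7, 0.0, -0.0]
grip_width: 0.0511
foot px [372.7 252.6] [ 0.4557 -0.2695  0.01  ]
foot px [399.4 251.2] [ 0.4574 -0.3435  0.01  ]
slide [ 0.197  0.008 -0.038] turn [-0.006  0.    -0.   ] q6 0.23 yaw 8.5
```

```bash
python3 -m inch '[{"slide":[0.03,0.008,-0.038],"turn":[-0.006,0,0]},{"slide":[0.09,0.008,-0.038],"turn":[-0.006,0,0]},{"slide":[0.15,0.008,-0.038],"turn":[-0.006,0,0]},{"slide":[0.197,0.008,-0.038],"turn":[-0.006,0,0]},{"slide":[0.197,0.008,-0.038],"turn":[-0.006,0,0]},{"slide":[0.197,0.008,-0.038],"turn":[-0.006,0,0]}]' && python3 -m inch '[{"slide":[0,0,0],"turn":[0,0,0]},{"slide":[0,0,0],"turn":[0,0,0]},{"slide":[0,0,0],"turn":[0,0,0]},{"slide":[0,0,0],"turn":[0,0,0]},{"slide":[0,0,0],"turn":[0,0,0]},{"slide":[0,0,0],"turn":[0,0,0]},{"slide":[0,0,0],"turn":[0,0,0]}]' 1 40
```

```text
time: 26.35
ee_pos: [0.4883, 0.2533, 0.0886]
ee_rot: [0.538, 0.459, 0.538, -0.459]
wrist_force: [0.7, 0.8, 0.6]
grip_width: 0.0514
time: 27.05
ee_pos: [0.4878, 0.2538, 0.089]
ee_rot: [0.538, 0.459, 0.538, -0.459]
wrist_force: [-4.5, -2.8, 10.5]
grip_width: 0.0132
```

```bash
python3 -m inch '[{"slide":[0,0,0],"turn":[-0.08,0,0]},{"slide":[0,0,0],"turn":[-0.16,0,0]},{"slide":[0,0,0],"turn":[-0.24,0,0]},{"slide":[0,0,0],"turn":[-0.32,0,0]},{"slide":[0,0,0],"turn":[-0.4,0,0]},{"slide":[0,0,0],"turn":[-0.48,0,0]},{"slide":[0,0,0],"turn":[-0.56,0,0]},{"slide":[0,0,0],"turn":[-0.64,0,0]},{"slide":[0,0,0],"turn":[-0.72,0,0]},{"slide":[0,0,0],"turn":[-0.8,0,0]},{"slide":[0,0,0],"turn":[-0.88,0,0]},{"slide":[0,0,0],"turn":[-0.93,0,0]},{"slide":[0,0,0],"turn":[-0.93,0,0]}]' && python3 -m inch '[{"slide":[0,0,0],"turn":[0,0,0]},{"slide":[0,0,0],"turn":[0,0,0]},{"slide":[0,0,0],"turn":[0,0,0]},{"slide":[0,0,0],"turn":[0,0,0]},{"slide":[-0.1,0,0],"turn":[0,0,0]},{"slide":[-0.2,0,0],"turn":[0,0,0]},{"slide":[-0.3,0,0],"turn":[0,0,0]},{"slide":[-0.3,0,0],"turn":[0,0,0]}]' -0.2
python3 - <<'E'
from h import *
mv([.40,0,.25])
E
```

```text
time: 28.35
ee_pos: [0.4864, 0.2521, 0.0889]
ee_rot: [0.705, -0.02, 0.708, 0.017]
wrist_force: [-20.7, -18.3, 22.4]
grip_width: 0.0134
time: 29.15
ee_pos: [0.4896, 0.2547, 0.2448]
ee_rot: [0.711, -0.016, 0.703, 0.019]
wrist_force: [-0.5, 1.0, -1.0]
grip_width: 0.0513
slide [-0.014 -0.5   -0.204] turn [-0.     0.007 -0.003] q6 -1.21 yaw 92.8
```

Move the arm clear of the box and take a last look with both cameras.

```bash
python3 -m inch '[{"slide":[0,-0.5,-0.204],"turn":[0,0,0]},{"slide":[0,-0.5,-0.204],"turn":[0,0,0]},{"slide":[0,-0.5,-0.204],"turn":[0,0,0]},{"slide":[0,-0.5,-0.204],"turn":[0,0,0]},{"slide":[0,-0.5,-0.204],"turn":[0,0,0]},{"slide":[0,-0.5,-0.204],"turn":[0,0,0]},{"slide":[0,-0.5,-0.204],"turn":[0,0,0]},{"slide":[0,-0.5,-0.204],"turn":[0,0,0]},{"slide":[0,-0.5,-0.204],"turn":[0,0,0]},{"slide":[0,-0.5,-0.204],"turn":[0,0,0]}]'
python3 - <<'E'
from h import *
t=feet();cv2.imwrite('pics/tf.png',t);cv2.imwrite('pics/sf.png',vision.grab_frame('side'))
E
```

```text
time: 30.15
ee_pos: [0.3984, -0.0001, 0.2376]
ee_rot: [0.707, -0.018, 0.707, 0.018]
wrist_force: [0.0, -1.1, -0.1]
grip_width: 0.0513
foot px [372.7 252.4] [ 0.4563 -0.2696  0.01  ]
foot px [400. 251.] [ 0.458  -0.3451  0.01  ]
```

View pics/tf.png

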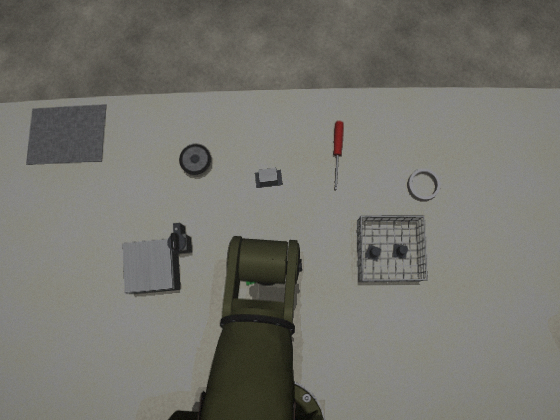

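View pics/sf.png

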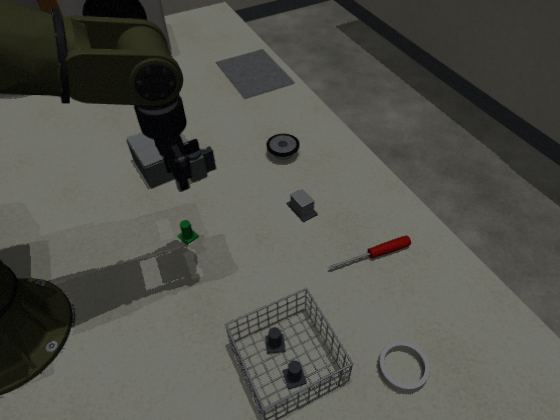

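```bash
python3 - <<'E'
from h import *
a=cv2.imread('pics/top0.png')[215:300,115:200].astype(int);b=cv2.imread('pics/tf.png')[215:300,115:200].astype(int)
print("box/knob px changed:",(abs(a-b).max(2)>40).sum())
from station import workorder
print(workorder.hand_in())
E
```

```text
box/knob px changed: 0
the job is handed in; nothing more can be done
None
```

The four dark feet on the bench are sorted and the job is handed in, at about 30 s on the robot's clock.

- **Rejects:** I turned the knob past its click to uncover the reject box and dropped in the two short feet (about 37 mm). A top view before closing showed both standing on the box floor. I then turned the knob back past its click.
- **Tall feet:** The two tall feet (about 47 mm) are standing in the wire basket. They went in before I turned the knob back.
- **Last checks:** In the final pictures the box and knob region matches the starting picture, with no changed pixels, so the cover is over the mouth. No dark foot is left on the bench. The driver, screwdriver, tape roll and green foot look unmoved, and the gripper is open and clear of everything.
- **Failed or inconclusive checks:** None failed. After the second drop the side view didn't show that reject, because the box wall hid it; the later top view confirmed it. I measured heights from the pictures only; on the gauge step the same method read 36 mm against its true 42 mm. For the feet, a second comparison in the side view gave the same sorting. The highest force I saw was about 35 N at the wrist, at the end of turning the knob back.

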